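# Lock the grinding cup onto the spice mill

## Task

Get the spice mill ready: take the steel grinding cup from the turntable, push its foot down into the socket on top of the mill's motor base with the two lugs going through the two slots, then twist it a quarter turn clockwise (seen from above) so that it locks, and let go. Do not tip over the glass jar or the stone pestle that stand on the turntable too.

Things in the scene. Friction and masses are not known exactly. Their poses are not given: they have to be found in the camera images.
- cup: Closed steel cup, 62 mm across, upright on the fixed turntable (top 22 mm high). Origin: centre of underside. Foot 34 mm across, 0-15 mm high; on it two lugs along +x and -x, 14 wide, 6 high, reaching 36 mm from the axis. Body to 75, steel lid to 80; on it a white bar grip along x (in line with the lugs), 50 long, 14 thick, from 80 to 112 mm. 0.25 kg. (Not the steel canister with a round knob.)
- mill: Fixed white drum, 132 mm wide, dial at -x. Origin: centre of underside. Black socket on top: rim 100, floor 86 mm high; mouth 52 mm across with 32 mm wide slots along +x and -x out to 43 mm. Cup on the floor: the lugs turn freely under the 5 mm lip, clockwise to a stop at 95-100 deg, only 20 deg the other way; 9 mm side play, no spring or click. Locked: cup's x along mill's y (either way round).
- jar: Glass spice jar with a steel twist cap, 50 mm in diameter and 72 mm high, standing on the turntable; origin at the centre of its underside, z up. Not to be tipped over.
- pestle: Grey stone pestle, 48 mm in diameter at its foot, narrower above, 100 mm high, standing upright on the turntable; origin at the centre of its underside, z up. Not to be tipped over.

How it is judged:
By the outcome, as a careful person would: the job done as asked, in the order asked, and still so for the second after the job is handed in, with the robot touching nothing.
It also fails if it takes over 43 s, if anything falls off the work surface, if the arm or the gripper's body presses on something with over 40 N, if the wrist force passes 120 N, or if a joint passes its speed limit or range.

## Robot

A 7-joint arm with a two-finger parallel gripper is mounted at the origin on the work surface. World frame = base frame: x ahead of the robot, y to its left, z up, the work surface at z = 0. Lengths are in mm, angles in rad, forces in N, time in s.
With the tool pointing down it reaches from about 400 to 875 mm from the base axis. Payload 19.3 kg.
Tool frame: the origin (TCP) lies at the very end of the fingers, on their centre line; the grasp point (between the pads) lies 19 mm behind it; z points along the fingers, y is the line along which they close (so a half turn about z gives the same grasp; the last joint's range is limited). The gripper opens to 85 mm and grips with 20 to 120 N. Pads are 22 mm wide; open, the fingers measure 114 mm over their backs; the gripper's body (76 mm by 85 mm) begins 54 mm behind the grasp point. The pads swing forward as they close: fully open they stand 13 mm farther back than shut.
Start: joints at [1.165, 0.521, -0.036, 1.599, 0.021, 1.021, -0.113], TCP at [205.925, -590.093, 231.291] pointing down, gripper open.
Joint ranges: [-2.91, 2.91], [-0.3, 2.13], [-1.5, 1.42], [0.17, 2.43], [-1.26, 4.41], [0.16, 1.93], [-2.52, 2.52]. Speed limits (rad/s): [1.89, 1.89, 2.39, 2.39, 3.01, 3.01, 3.01].

## Interface

Orientations are given as a 3x3 rotation matrix whose columns are the frame's x, y, z axes.
In Python, from rig import monitor, viewer, hand_in gives the robot as it stands.
- The arm moves only by the tool drive_tool, never from a script. Its argument "series" is a list of rows, each a list of 6 numbers: the shift along the world's x, y, z scaled (see below), then the turn, a rotation vector about the world's x, y, z scaled (see below). A call has 1 to 12 rows; each row shifts and turns the commanded pose from where the row before left it; what a row does not reach is not made up. The controller multiplies each number of a shift by 0.05 m and each number of a turn by 4 degrees. A row lasts 1/10 s, in which the tool goes at most 50 mm and 8.59 degrees, less where a joint would pass 70% of its speed; a pose out of reach is approached as far as the arm can. A call with a number of a shift or a turn outside -1 to 1 is refused whole. A call with a gripper value outside its range is refused whole. "hand" is the closure in counts, from 0 (fully open) to 255 (shut), set as the call begins (left out, the last holds). The fingers move at their own pace and stop on an object; "grip_force" is the grip in N (left out, the last holds). Time passes only in rows, so rows that do not move let the fingers close. It gives the time, the measured TCP pose, the force, the opening and the grip force at its end, in the units of the state.
- monitor.sense(): the state, without advancing time (a new reading comes with each control period).
- viewer.read_camera(name): name is "side" or "top"; returns the picture (400x640x3 uint8, red, green, blue); there is no depth.
- viewer.camera_info(name): a dict with "K" (3x3 intrinsics, pixels), "R" (3x3) and "t" (3): a world point X has camera coordinates R X + t. Camera axes: x right, y down, z forward; pixel columns grow to the right and rows downward; lengths in mm; the calibration is good to about 2 mm. A picture is of the moment at which its call begins. camera_info takes no time and is no camera call.
- hand_in(): hands the job in; it is judged then, once.
The state is a dict: "clock": time; "q": joint angles; "dq": joint speeds; "joint_torque": joint torques, N m; "ee_pos": TCP position; "orientation": TCP orientation; "ft_force": force on the tool from outside, world axes, zero at the start; "ft_torque": the same for the moment, N m; "opening": finger opening in mm; "finger_force": force on a finger pad.
Only numpy, scipy, OpenCV 4.12 (cv2) and the standard library are available. Lean on these libraries where they do the work, as an engineer would, in place of code of your own. Each camera call takes 0.05 s, during which the arm holds its last target. There are 200 camera calls.

## Working session

There is one attempt and no reset: what is moved stays moved. The work goes in short steps, Python scripts to look and compute and a tool call to move; the robot and the scene stay as the last step left them, time stands still between calls to the robot, and variables do not carry over. Pictures are saved under pics/ and viewed, at most 10 in all, crops included, and the job is handed in when it is done.

Besides the shell and the picture viewer there is one more tool, called after "Emit:" as name(argument=value, ...), one argument or row to a line, values as JSON. drive_tool: Moves the arm, as the interface text tells. Its arguments: {"type":"object","properties":{"series":{"type":"array"},"hand":{"type":"number"},"grip_force":{"type":"number"}},"required":["series"]}

```bash
mkdir -p pics
python3 - <<'E'
from rig import monitor, viewer
import cv2,numpy as np
for n in("top","side"):
    im=viewer.read_camera(n); cv2.imwrite(f"pics/{n}0.png",im[:,:,::-1]); i=viewer.camera_info(n)
    print(n,np.round(i["K"],1).tolist(),np.round(i["R"],3).tolist(),np.round(i["t"],1), np.round(-np.array(i["R"]).T@i["t"],0))
s=monitor.sense(); print({k:np.round(v,3).tolist() for k,v in s.items()})
E
```

```text
top [[491.8, 0.0, 313.6], [0.0, 491.8, 194.1], [0.0, 0.0, 1.0]] [[0.004, -1.0, -0.031], [-0.986, 0.001, -0.168], [0.168, 0.031, -0.985]] [  20.7  527.6 1103.1] [ 334.  -15. 1176.]
side [[402.2, 0.0, 325.2], [0.0, 402.2, 197.4], [0.0, 0.0, 1.0]] [[-1.0, -0.019, -0.012], [-0.007, 0.763, -0.646], [0.021, -0.646, -0.763]] [ 522.    41.8 1000.4] [501. 624. 796.]
{'clock': 0.1, 'q': [1.165, 0.522, -0.036, 1.6, 0.021, 1.021, -0.113], 'dq': [-0.001, -0.001, -0.001, -0.002, -0.0, -0.0, 0.002], 'joint_torque': [0.008, -92.849, 1.986, -37.053, 0.018, 0.005, -0.0], 'ee_pos': [205.832, -589.841, 230.799], 'orientation': [[0.944, 0.33, -0.0], [0.33, -0.944, 0.001], [-0.0, -0.001, -1.0]], 'ft_force': [-0.621, 0.149, -0.23], 'ft_torque': [0.026, 0.042, 0.009], 'finger_force': 0.0, 'opening': 85.471}
```

View pics/top0.png

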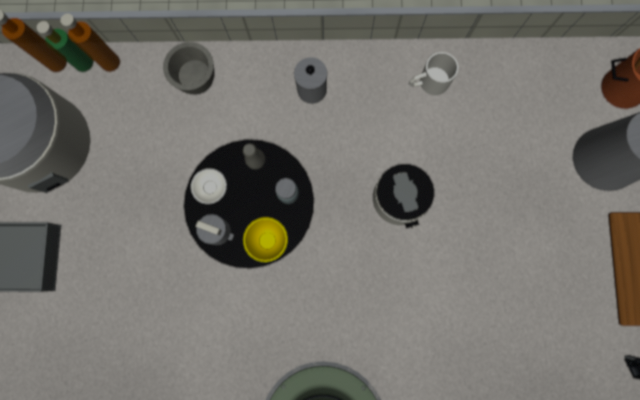

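View pics/side0.png

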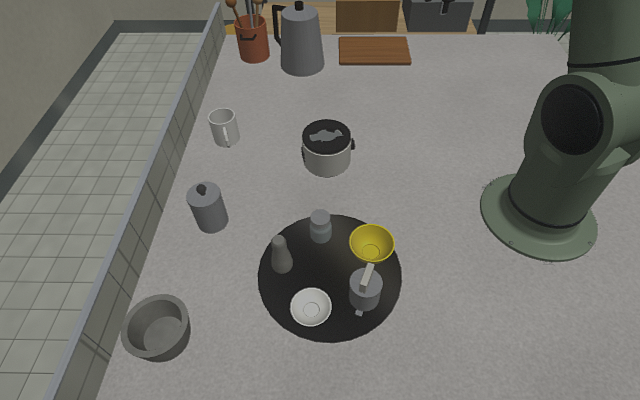

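The top view shows the cup with its white bar at about (208,228), beside the yellow bowl (265,240) and the white dish (209,187). The mill is at (404,193), its dial near (412,224). The side view has the cup at (365,288) and the mill at (327,147). I'll zoom in on both.

```bash
cat > h.py <<'E'
import cv2,numpy as np
from rig import monitor, viewer
def P(n,px,z):
    i=viewer.camera_info(n);K,R,t=[np.array(i[k],float) for k in("K","R","t")]
    px=np.atleast_2d(px).astype(float); d=np.c_[px,np.ones(len(px))]@np.linalg.inv(K).T@R; c=-R.T@t
    return (c+d*((z-c[2])/d[:,2])[:,None])[:,:2]
def proj(n,X):
    i=viewer.camera_info(n);K,R,t=[np.array(i[k],float) for k in("K","R","t")]
    c=(np.atleast_2d(X)@R.T+t)@K.T; return c[:,:2]/c[:,2:]
E
python3 - <<'E'
import cv2,numpy as np
t=cv2.imread("pics/top0.png");s=cv2.imread("pics/side0.png")
def c(im,x,y,w=64,h=48): return cv2.resize(im[y:y+h,x:x+w],(400,300),interpolation=cv2.INTER_CUBIC)
g=lambda a:np.clip(255*(a/255.)**.6,0,255).astype(np.uint8)
m=np.vstack([np.hstack([c(t,180,205),c(t,370,155,80,75)]),np.hstack([c(s,335,258,76,64),c(s,292,112,76,70)])])
cv2.imwrite("pics/z.png",g(m))
E
```

```text
(no output)
```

View pics/z.png

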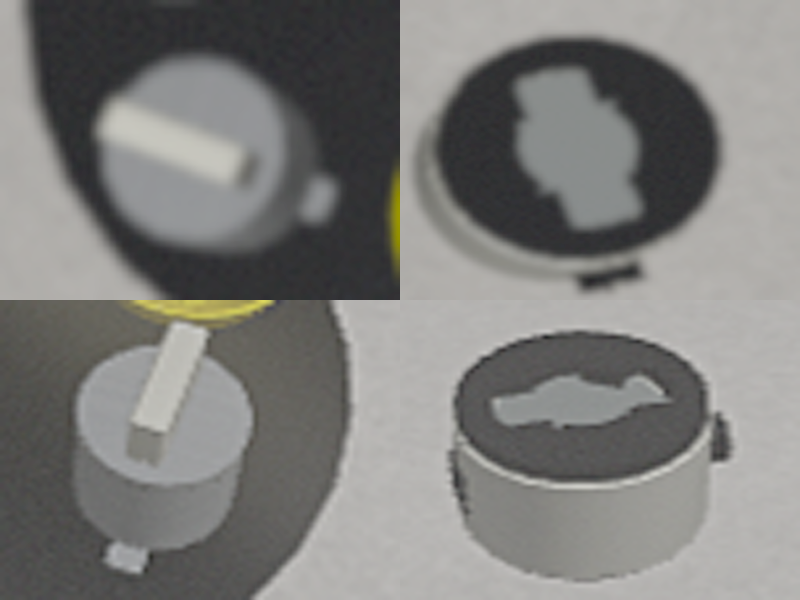

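Crops show the bar's bright top running left-up to right-down at top (197..219, 222..232). The mill's hole is grey inside a black disc, with slots tilted slightly off vertical and the dial at the bottom. Next I'll measure these.

Run:
```python
from h import *
def big(m):
    n,l,st,_=cv2.connectedComponentsWithStats(m.astype(np.uint8)); return (l==1+np.argmax(st[1:,4])).astype(np.uint8)
def cont(m): return max(cv2.findContours(m,cv2.RETR_EXTERNAL,cv2.CHAIN_APPROX_NONE)[0],key=cv2.contourArea)[:,0].astype(float)
def crop(n,x,y,w,h,up=4):
    im=cv2.imread(f"pics/{n}0.png")[y:y+h,x:x+w]; im=cv2.resize(im,None,fx=up,fy=up,interpolation=cv2.INTER_CUBIC)
    return im, lambda p:(np.asarray(p)+.5)/up-.5+[x,y]
def circ(p):
    A=np.c_[2*p,np.ones(len(p))];s=np.linalg.lstsq(A,(p**2).sum(1),rcond=None)[0];return s[0],s[1],np.sqrt(s[2]+s[0]**2+s[1]**2)
def rect(n,m,f,z):
    w=P(n,f(cont(m)),z).astype(np.float32); r=cv2.minAreaRect(w); b=cv2.boxPoints(r); e=b[1]-b[0]; e2=b[2]-b[1]
    e=e if np.hypot(*e)>np.hypot(*e2) else e2; return np.round(r[0],1),np.round(r[1],1),"ax deg",np.round(np.degrees(np.arctan2(e[1],e[0]))%180,1)
def pca(n,m,f,z):
    y,x=np.nonzero(m);w=P(n,f(np.c_[x,y]),z);u,v=np.linalg.eigh(np.cov(w.T));return np.round(w.mean(0),1),np.round(np.degrees(np.arctan2(v[1,1],v[0,1]))%180,1)
for n,a,b in(("top",(180,205,64,48),(370,155,80,64)),("side",(335,255,76,64),(292,112,68,64))):
    im,f=crop(n,*a); g=im.min(2); 
    print(n,"bar levels",np.percentile(g,[50,90,97,99]))
    sub=g.copy().astype(int); X,Y=f(np.stack(np.meshgrid(np.arange(g.shape[1]),np.arange(g.shape[0])),-1)).transpose(2,0,1)
    m=(g>(150 if n=="top" else 145))
    if n=="top": m&=(X>192)&(X<224)&(Y>216)&(Y<238)
    else: m&=(X>355)&(X<378)&(Y>258)&(Y<292)
    m=big(m); print("bar",rect(n,m,f,112),pca(n,m,f,112))
    im,f=crop(n,*b); g=im.max(2); d=big(g<70 if n=="top" else g<95)
    c=cont(d); 
    print("disc",np.round(circ(P(n,f(c),100)),1), "hull", np.round(circ(P(n,f(cv2.convexHull(c.astype(np.float32))[:,0]),100)),1))
    fill=cv2.drawContours(np.zeros_like(d),[c.astype(int)],-1,1,-1); h=big(cv2.erode(fill,np.ones((9,9)))*(1-d))
    print("hole",rect(n,h,f,100),pca(n,h,f,100), circ(P(n,f(cont(h)),100)))
    print("dial dir; ")
im,f=crop("top",*(370,155,80,75)); 
print("dial pt",P("top",[[412,224]],50),"jar top",P("top",[[287,190]],72),P("side",[[320,215]],72))
im,f=crop("top",180,205,64,48)
print("lug",P("top",[[231,237]],22+21),P("side",[[359,312]],43), "bowl rim ext",P("top",[[243,240],[265,262]],50))
```

```text
top bar levels [ 27. 130. 143. 155.]
bar (array([442.6, 252.2]), array([43.6,  7.7]), 'ax deg', np.float32(69.4)) (array([442.7, 252.4]), np.float64(69.4))
disc [ 524.3 -182.2   62.3] hull [ 524.  -182.1   62.9]
hole (array([ 523.8, -182.8]), array([50.6, 86.4]), 'ax deg', np.float32(179.6)) (array([ 523.9, -182.8]), np.float64(16.8)) (np.float64(523.9790077801437), np.float64(-182.87261972095513), np.float64(33.92982791770455))
dial dir; 
side bar levels [ 50. 141. 146. 151.]
bar (array([436.1, 235.8]), array([49.3, 12. ]), 'ax deg', np.float32(69.7)) (array([436.9, 238.2]), np.float64(68.8))
disc [ 519.6 -174.9   68.3] hull [ 516.8 -172.9   71.1]
hole (array([ 523.8, -179.6]), array([84.5, 42.6]), 'ax deg', np.float32(6.4)) (array([ 524.9, -178. ]), np.float64(13.0)) (np.float64(524.1944393517792), np.float64(-179.23027536277903), np.float64(29.437259826511834))
dial dir; 
dial pt [[ 457.09293054 -204.24299423]] jar top [[532.60600138  81.29772616]] [[532.04585432  63.53055293]]
lug [[427.41226092 212.39782922]] [[449.59320408 282.46164412]] bowl rim ext [[419.98213073 183.03669712]
 [370.01824446 131.26650677]]
```

Run:
```python
from h import *
def one(n,x0,y0,x1,y1,lo,z):
    im=cv2.imread(f"pics/{n}0.png").min(2)[y0:y1,x0:x1]; g=cv2.resize(im,None,fx=4,fy=4,interpolation=cv2.INTER_CUBIC)
    m=(g>lo).astype(np.uint8); k,l,st,_=cv2.connectedComponentsWithStats(m); y,x=np.nonzero(l==1+np.argmax(st[1:,4]))
    w=P(n,(np.c_[x,y]+.5)/4-.5+[x0,y0],z).astype(np.float32); r=cv2.minAreaRect(w)
    v=np.linalg.eigh(np.cov(w.T))[1][:,1]; print(n,lo,np.round(r[0],1),np.round(w.mean(0),1),np.round(r[1],1),round(float(np.degrees(np.arctan2(v[1],v[0]))%180),1))
for lo in(140,147): one("top",192,216,224,238,lo,134)
for lo in(140,144,148): one("side",355,258,378,283,lo,134)
# lid circle: top view, gray body silhouettes
for n,p in(("top",[[231,237]]),("side",[[359,312]])): print(P(n,p,43))
print("jar",P("top",[[287,185]],94),P("side",[[320,214]],94),"pestle",P("top",[[249,149]],122),P("side",[[278,238]],122))
```

```text
top 140 [440.4 246.6] [440.4 246.5] [45.1 10.6] 69.5
top 147 [440.5 246.7] [440.4 246.7] [43.6  8.5] 69.5
side 140 [438.  247.1] [437.9 246.6] [45.4 11.8] 68.4
side 144 [437.8 247.1] [437.9 247.3] [45.4 11.7] 68.3
side 148 [435.2 246.3] [434.2 243.7] [42.6 11.2] 74.8
[[427.41226092 212.39782922]]
[[449.59320408 282.46164412]]
jar [[540.05834896  79.53718721]] [[531.17781743  77.76601471]] pestle [[616.23970924 162.70185247]] [[613.4941319  162.00033951]]
```

Result: cup centre (439,247), bar axis 69.5°. Mill centre (524,-182), its x axis at 17°. I'll bring tool y to 159.5° by turning +230°, which keeps joint 7 in range for the later clockwise twist.

Emit:
drive_tool(
  series=[
    [0.59,0.73,0,0,0,1],
    [0.59,0.73,0,0,0,1],
    [0.59,0.73,0,0,0,1],
    [0.59,0.73,0,0,0,1],
    [0.59,0.73,0,0,0,1],
    [0.59,0.73,0,0,0,1],
    [0.59,0.73,0,0,0,1],
    [0.59,0.73,0,0,0,1],
    [0.59,0.73,0,0,0,1],
    [0.59,0.73,0,0,0,1],
    [0.59,0.73,0,0,0,1],
    [0.59,0.73,0,0,0,1],
  ],
  hand=0,
  grip_force=60,
)

```text
clock: 1.3
ee_pos: [560.7, -150.5, 231.2]
orientation: [[0.384, 0.923, -0.0], [0.923, -0.384, -0.0], [-0.0, -0.0, -1.0]]
ft_force: [1.1, -0.6, -0.4]
opening: 85.2
finger_force: 0.0
```

Emit:
drive_tool(
  series=[
    [-0.2,0.66,0,0,0,1],
    [-0.2,0.66,0,0,0,1],
    [-0.2,0.66,0,0,0,1],
    [-0.2,0.66,0,0,0,1],
    [-0.2,0.66,0,0,0,1],
    [-0.2,0.66,0,0,0,1],
    [-0.2,0.66,0,0,0,1],
    [-0.2,0.66,0,0,0,1],
    [-0.2,0.66,0,0,0,1],
    [-0.2,0.66,0,0,0,1],
    [-0.2,0.66,0,0,0,1],
    [-0.2,0.66,0,0,0,1],
  ],
)

```text
clock: 2.5
ee_pos: [439.3, 245.0, 231.2]
orientation: [[-0.429, 0.903, -0.0], [0.903, 0.429, -0.0], [-0.0, -0.0, -1.0]]
ft_force: [0.4, 0.6, -0.0]
opening: 85.4
finger_force: 0.0
```

```bash
python3 -c "
from rig import monitor
import numpy as np
s=monitor.sense();print({k:np.round(s[k],3).tolist() for k in('clock','q','ee_pos','orientation')})"
```

```text
{'clock': 2.5, 'q': [-0.095, 0.395, -0.686, 1.89, 0.302, 0.961, -0.475], 'ee_pos': [439.32, 244.992, 231.2], 'orientation': [[-0.429, 0.903, -0.0], [0.903, 0.429, -0.0], [-0.0, -0.0, -1.0]]}
```

Emit:
drive_tool(
  series=[
    [0,0.04,0,0,0,1],
    [0,0,0,0,0,1],
    [0,0,0,0,0,1],
    [0,0,0,0,0,1],
    [0,0,0,0,0,1],
    [0,0,0,0,0,1],
    [0,0,0,0,0,1],
    [0,0,0,0,0,1],
    [0,0,0,0,0,1],
    [0,0,0,0,0,1],
    [0,0,0,0,0,1],
    [0,0,0,0,0,1],
  ],
)

```text
clock: 3.7
ee_pos: [439.8, 245.7, 231.1]
orientation: [[-0.958, 0.286, -0.0], [0.286, 0.958, -0.0], [0.0, -0.0, -1.0]]
ft_force: [0.9, -0.6, 0.2]
opening: 85.4
finger_force: 0.0
```

Emit:
drive_tool(
  series=[
    [0,0,0,0,0,1],
    [0,0,0,0,0,1],
    [0,0,0,0,0,1],
    [0,0,0,0,0,1],
    [0,0,0,0,0,1],
    [0,0,0,0,0,1],
    [0,0,0,0,0,1],
    [0,0,0,0,0,1],
    [0,0,0,0,0,1],
    [0,0,0,0,0,1],
    [0,0,0,0,0,1],
    [0,0,0,0,0,1],
  ],
)

```text
clock: 4.9
ee_pos: [439.8, 245.7, 231.1]
orientation: [[-0.854, -0.521, -0.0], [-0.521, 0.854, -0.0], [0.0, -0.0, -1.0]]
ft_force: [-0.2, 0.3, 0.2]
opening: 85.0
finger_force: 0.0
```

Emit:
drive_tool(
  series=[
    [0,0,-0.15,0,0,1],
    [0,0,-0.15,0,0,1],
    [0,0,-0.15,0,0,1],
    [0,0,-0.15,0,0,1],
    [0,0,-0.15,0,0,1],
    [0,0,-0.15,0,0,1],
    [0,0,-0.15,0,0,1],
    [0,0,-0.15,0,0,1],
    [0,0,-0.15,0,0,1],
    [0,0,-0.05,0,0,0.5],
    [0,0,0,0,0,0],
  ],
)

```text
clock: 6.0
ee_pos: [439.7, 245.8, 161.0]
orientation: [[-0.354, -0.935, -0.001], [-0.935, 0.354, -0.0], [0.0, 0.001, -1.0]]
ft_force: [-0.0, -0.0, 0.7]
opening: 85.5
finger_force: 0.0
```

Run:
```python
from h import *
s=monitor.sense();print({k:np.round(s[k],3).tolist() for k in('clock','q','ee_pos','orientation')})
t=viewer.read_camera("top")[:,:,::-1];d=viewer.read_camera("side")[:,:,::-1]
f=lambda im,x,y:cv2.resize(im[y:y+90,x:x+80],(400,450),interpolation=cv2.INTER_CUBIC)
cv2.imwrite("pics/g.png",np.hstack([f(t,175,170),f(d,325,230)]))
```

```text
{'clock': 6.0, 'q': [0.184, 0.688, -1.156, 1.944, 0.748, 1.024, 1.461], 'ee_pos': [439.747, 245.785, 160.962], 'orientation': [[-0.354, -0.935, -0.001], [-0.935, 0.354, -0.0], [0.0, 0.001, -1.0]]}
```

View pics/g.png

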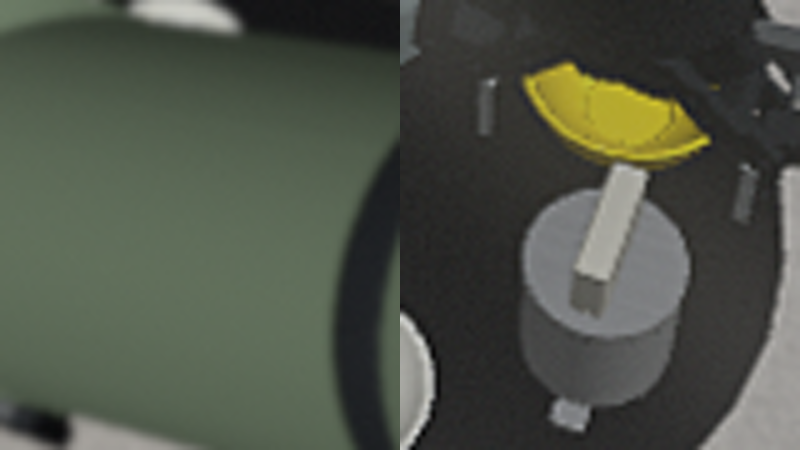

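The side view shows both finger pads straddling the bar, with the cup undisturbed. The arm hides the top view. I'll descend and grip.

Emit:
drive_tool(
  series=[
    [0,0,-0.3,0,0,0],
    [0,0,-0.3,0,0,0],
    [0,0,-0.3,0,0,0],
    [0,0,-0.17,0,0,0],
    [0,0,0,0,0,0],
  ],
)

```text
clock: 6.6
ee_pos: [439.3, 245.7, 106.4]
orientation: [[-0.354, -0.935, -0.002], [-0.935, 0.354, -0.001], [0.001, 0.001, -1.0]]
ft_force: [-0.1, 0.7, 0.1]
opening: 85.7
finger_force: 0.0
```

Emit:
drive_tool(
  series=[
    [0,0,0,0,0,0],
    [0,0,0,0,0,0],
    [0,0,0,0,0,0],
    [0,0,0,0,0,0],
    [0,0,0,0,0,0],
    [0,0,0,0,0,0],
    [0,0,0,0,0,0],
    [0,0,0,0,0,0],
    [0,0,0,0,0,0],
    [0,0,0,0,0,0],
  ],
  hand=255,
  grip_force=60,
)

```text
clock: 7.6
ee_pos: [440.0, 246.0, 108.1]
orientation: [[-0.354, -0.935, 0.0], [-0.935, 0.354, 0.0], [-0.0, -0.0, -1.0]]
ft_force: [-1.5, -0.8, 6.7]
opening: 13.0
finger_force: 59.0
```

Emit:
drive_tool(
  series=[
    [0,0,0.3,0,0,0],
    [0,0,0.4,0,0,0],
    [0,0,0.5,0,0,0],
    [0,0,0.5,0,0,0],
    [0,0,0.5,0,0,0],
    [0,0,0.2,0,0,0],
    [0,0,0,0,0,0],
  ],
)

```text
clock: 8.3
ee_pos: [440.3, 246.0, 228.9]
orientation: [[-0.355, -0.935, 0.002], [-0.935, 0.355, 0.0], [-0.001, -0.002, -1.0]]
ft_force: [-0.3, -0.1, -3.9]
opening: 12.7
finger_force: 59.1
```

Emit:
drive_tool(
  series=[
    [0.06,-0.3,0,0,0,-0.9],
    [0.1,-0.5,0,0,0,-0.9],
    [0.1,-0.5,0,0,0,-0.9],
    [0.1,-0.5,0,0,0,-0.9],
    [0.1,-0.5,0,0,0,-0.9],
    [0.1,-0.5,0,0,0,-0.9],
    [0.1,-0.5,0,0,0,-0.9],
    [0.1,-0.5,0,0,0,-0.9],
    [0.1,-0.5,0,0,0,-0.9],
    [0.1,-0.5,0,0,0,-0.9],
    [0.1,-0.5,0,0,0,-0.9],
    [0.1,-0.5,0,0,0,-0.9],
  ],
)

```text
clock: 9.5
ee_pos: [497.4, -45.3, 226.7]
orientation: [[-0.9, -0.437, -0.002], [-0.437, 0.9, 0.0], [0.001, 0.001, -1.0]]
ft_force: [0.1, 0.1, -2.8]
opening: 12.7
finger_force: 59.1
```

```bash
python3 -c "
from rig import monitor
import numpy as np
s=monitor.sense();print({k:np.round(s[k],3).tolist() for k in('clock','q','ee_pos','orientation','opening')})"
```

```text
{'clock': 9.5, 'q': [0.77, 0.523, -1.085, 1.891, 0.532, 1.055, 1.486], 'ee_pos': [497.444, -45.318, 226.686], 'orientation': [[-0.9, -0.437, -0.002], [-0.437, 0.9, 0.0], [0.001, 0.001, -1.0]], 'opening': 12.669}
```

Emit:
drive_tool(
  series=[
    [0.1,-0.5,0,0,0,-0.55],
    [0.1,-0.5,0,0,0,-0.55],
    [0.1,-0.5,0,0,0,-0.55],
    [0.1,-0.5,0,0,0,-0.53],
    [0.07,-0.4,0,0,0,0],
    [0.06,-0.33,0,0,0,0],
    [0,0,0,0,0,0],
    [0,0,-0.2,0,0,0],
    [0,0,-0.1,0,0,0],
    [0,0,0,0,0,0],
  ],
)

```text
clock: 10.5
ee_pos: [524.0, -179.9, 211.8]
orientation: [[-0.954, -0.299, -0.001], [-0.299, 0.954, 0.001], [0.001, 0.001, -1.0]]
ft_force: [0.2, 0.3, -2.3]
opening: 13.1
finger_force: 59.0
```

Run:
```python
from h import *
s=monitor.sense();print({k:np.round(s[k],3).tolist() for k in('clock','q','ee_pos','orientation')})
t=viewer.read_camera("top")[:,:,::-1];d=viewer.read_camera("side")[:,:,::-1]
f=lambda im,x,y:cv2.resize(im[y:y+110,x:x+90],(400,490),interpolation=cv2.INTER_CUBIC)
cv2.imwrite("pics/m.png",np.hstack([f(t,360,140),f(d,280,80)]))
```

```text
{'clock': 10.5, 'q': [0.909, 0.606, -0.993, 1.775, 0.571, 1.082, 1.59], 'ee_pos': [523.994, -179.887, 211.821], 'orientation': [[-0.954, -0.299, -0.001], [-0.299, 0.954, 0.001], [0.001, 0.001, -1.0]]}
```

View pics/m.png

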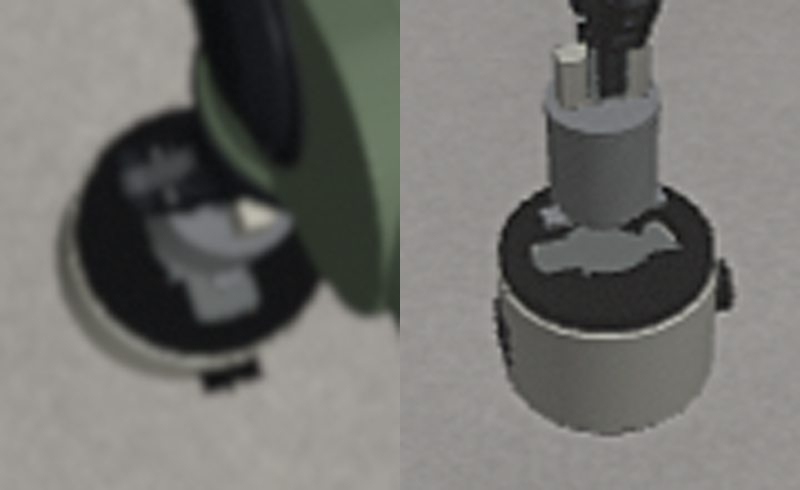

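The cup hangs level above the socket with its lugs in line with the slots. I'll lower it gently.

Emit:
drive_tool(
  series=[
    [0,-0.04,-0.1,0,0,0],
    [0,0,-0.12,0,0,0],
    [0,0,-0.12,0,0,0],
    [0,0,-0.12,0,0,0],
    [0,0,-0.1,0,0,0],
    [0,0,-0.08,0,0,0],
    [0,0,-0.06,0,0,0],
    [0,0,0,0,0,0],
  ],
)

```text
clock: 11.4
ee_pos: [524.3, -182.6, 177.4]
orientation: [[-0.955, -0.298, -0.0], [-0.298, 0.955, 0.0], [0.0, 0.0, -1.0]]
ft_force: [0.5, -0.1, -2.3]
opening: 12.8
finger_force: 59.0
```

Emit:
drive_tool(
  series=[
    [0,0,-0.04,0,0,0],
    [0,0,-0.03,0,0,0],
    [0,0,-0.03,0,0,0],
    [0,0,-0.02,0,0,0],
    [0,0,0,0,0,0],
  ],
)

```text
clock: 11.9
ee_pos: [524.5, -182.6, 172.1]
orientation: [[-0.955, -0.298, 0.0], [-0.298, 0.955, -0.0], [-0.0, -0.0, -1.0]]
ft_force: [-1.2, 0.1, 4.3]
opening: 13.1
finger_force: 60.1
```

Contact came at exactly floor height. I'll twist clockwise.

Emit:
drive_tool(
  series=[
    [0,0,0,0,0,-1],
    [0,0,0,0,0,-1],
    [0,0,0,0,0,-1],
    [0,0,0,0,0,-1],
    [0,0,0,0,0,-1],
    [0,0,0,0,0,-1],
    [0,0,0,0,0,-1],
    [0,0,0,0,0,-1],
    [0,0,0,0,0,-1],
    [0,0,0,0,0,-1],
  ],
)

```text
clock: 12.9
ee_pos: [524.7, -182.8, 172.1]
orientation: [[-0.922, 0.388, 0.001], [0.388, 0.922, -0.001], [-0.001, -0.0, -1.0]]
ft_force: [0.7, -0.3, 1.1]
opening: 13.0
finger_force: 59.7
```

Emit:
drive_tool(
  series=[
    [0,0,0,0,0,-1],
    [0,0,0,0,0,-1],
    [0,0,0,0,0,-1],
    [0,0,0,0,0,-1],
    [0,0,0,0,0,-1],
    [0,0,0,0,0,-1],
    [0,0,0,0,0,-1],
    [0,0,0,0,0,-1],
    [0,0,0,0,0,-1],
    [0,0,0,0,0,-1],
    [0,0,0,0,0,0],
  ],
)

```text
clock: 14.0
ee_pos: [524.6, -182.6, 172.1]
orientation: [[-0.458, 0.889, 0.001], [0.889, 0.458, -0.0], [-0.001, 0.0, -1.0]]
ft_force: [0.8, -0.4, 1.8]
opening: 13.0
finger_force: 59.7
```

Emit:
drive_tool(
  series=[
    [0,0,0,0,0,-1],
    [0,0,0,0,0,-1],
    [0,0,0,0,0,-1],
    [0,0,0,0,0,0],
    [0,0,0,0,0,0],
  ],
)

```text
clock: 14.5
ee_pos: [524.3, -182.6, 172.1]
orientation: [[-0.266, 0.964, -0.0], [0.964, 0.266, -0.0], [-0.0, -0.0, -1.0]]
ft_force: [-4.0, 0.1, 5.7]
opening: 13.0
finger_force: 60.3
```

Emit:
drive_tool(
  series=[
    [0,0,0,0,0,0],
    [0,0,0,0,0,0],
    [0,0,0,0,0,0],
    [0,0,0,0,0,0],
    [0,0,0,0,0,0],
    [0,0,0,0,0,0],
    [0,0,0,0,0,0],
    [0,0,0,0,0,0],
  ],
  hand=0,
)

```text
clock: 15.3
ee_pos: [524.4, -182.6, 171.8]
orientation: [[-0.264, 0.964, -0.0], [0.964, 0.264, 0.0], [0.0, -0.0, -1.0]]
ft_force: [-0.3, -0.3, 0.1]
opening: 85.4
finger_force: 0.0
```

Emit:
drive_tool(
  series=[
    [0,0,0.3,0,0,0],
    [0,0,0.6,0,0,0],
    [0,0,0.6,0,0,0],
    [0,0,0.5,0,0,0],
    [-0.2,-0.7,0,0,0,0],
    [-0.2,-0.7,0,0,0,0],
    [-0.2,-0.7,0,0,0,0],
    [-0.2,-0.7,0,0,0,0],
    [-0.2,-0.7,0,0,0,0],
    [-0.2,-0.7,0,0,0,0],
    [0,0,0,0,0,0],
    [0,0,0,0,0,0],
  ],
)

```text
clock: 16.5
ee_pos: [464.2, -392.9, 272.5]
orientation: [[-0.263, 0.965, 0.001], [0.965, 0.263, 0.0], [0.0, 0.001, -1.0]]
ft_force: [-1.1, 0.4, 0.1]
opening: 85.5
finger_force: 0.0
```

Run:
```python
from h import *
t=viewer.read_camera("top")[:,:,::-1];d=viewer.read_camera("side")[:,:,::-1]
cv2.imwrite("pics/top9.png",t);cv2.imwrite("pics/side9.png",d)
f=lambda im,x,y:cv2.resize(im[y:y+82,x:x+100],(400,328),interpolation=cv2.INTER_CUBIC)
cv2.imwrite("pics/f.png",np.vstack([np.hstack([f(t,355,145),f(d,280,90)]),np.hstack([cv2.resize(x,(400,250)) for x in(t,d)])]))
for n in("top","side"):
    im=(t if n=="top" else d).min(2); x0,y0=(380,150) if n=="top" else (305,80)
    g=cv2.resize(im[y0:y0+70,x0:x0+50],None,fx=4,fy=4,interpolation=cv2.INTER_CUBIC)
    for lo in(150,170,190):
        k,l,st,_=cv2.connectedComponentsWithStats((g>lo).astype(np.uint8))
        if k<2: continue
        y,x=np.nonzero(l==1+np.argmax(st[1:,4])); w=P(n,(np.c_[x,y]+.5)/4-.5+[x0,y0],198).astype(np.float32);v=np.linalg.eigh(np.cov(w.T))[1][:,1]
        r=cv2.minAreaRect(w);print(n,lo,np.round(w.mean(0),1),np.round(r[1],1),round(float(np.degrees(np.arctan2(v[1],v[0]))%180),1))
```

```text
top 150 [ 524.8 -183.3] [ 8.4 43.7] 105.9
side 150 [ 522.2 -180.9] [10.8 49.5] 106.7
side 170 [ 516.1 -161. ] [3.6 1. ] 4.0
```

View pics/f.png

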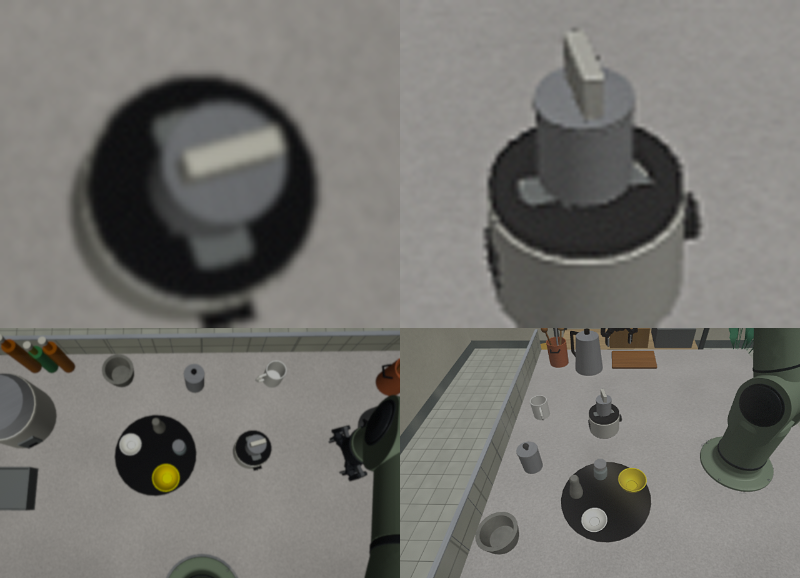

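The cup is seated in the socket with its bar at about 106° (mill y is about 107°), and the slots are empty. The jar and pestle still stand on the turntable and the arm is clear.

```bash
python3 -c "
from rig import hand_in
print(hand_in())"
```

```text
the job is handed in; nothing more can be done
None
```

The grinding cup is seated in the mill's socket, turned about 90° clockwise to the locked position and released. The jar and pestle are still standing, and I handed the job in about 17 s into the 43 s limit; I checked the lock by camera only, not with a pull test.

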